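# Lay out a soldering place around the board rest

## Task

Set this soldering place up for work: put the green circuit board in the middle of the wooden rest with its edges parallel to the rest's, stand the brass-wool tip cleaner midway between the rest and the iron stand, put the blue parts tray midway between the rest and the small black parts bin that stands on the rest's other side, and stand the fan upright behind the rest (on the side away from the robot), centred on it, facing it squarely, with about 3 cm between fan and rest. Set each thing down rather than dropping it, and leave the grey tray, the cutters and the tweezers where they lie.

Things in the scene. Friction and masses are not known exactly. Their poses are not given: they have to be found in the camera images.
- rest: Work rest for the circuit board, fixed to the bench: a plywood plate on red foam, 120 (its x) x 160 (its y) mm, top face 24 mm above the bench. Origin: centre of its underside, on the bench. Its x points away from the robot (turned up to 7 degrees), y to the left.
- iron_stand: Soldering-iron stand, fixed: dark steel base 110 (x) x 90 (y) x 16 mm with yellow sponge and spring coil; the blue iron in it leans to the robot, up to 200 mm high, within 65 mm of the origin in x. Left or right of the rest, 40 to 60 mm farther out in the rest's x, with about 140 mm of free bench between base and rest. Origin: centre of the underside.
- parts_bin: Black open parts bin with low front, holding connectors, fixed: 150 (x) x 90 (y) x 60 mm high (four larger ones stand along the bench's far edge). It stands on the other side of the rest from the iron stand, likewise 40 to 60 mm farther out in x and about 140 mm from the rest's side edge. Origin: centre of its underside.
- board: Loose green circuit board, 65 (x) x 100 (y) mm, top face at 8 mm, on brass feet; 0.12 to 0.2 kg. Handled by the yellow transformer in its middle, 30 (x) x 34 (y) mm, 8 to 34 mm high: grip across x. Capacitors, heat sink and a green terminal strip, up to 29 mm high, stand over 24 mm off in y; beside the transformer in x only parts under 5 mm. Origin: centre of the underside, at the feet's ends.
- cleaner: Loose soldering-tip cleaner: a black round can, 58 mm diameter, straight wall to 44 mm height, brass wool in its mouth (top at about 53 mm); 0.18 to 0.35 kg. Origin: centre of its underside; z up.
- tray: Loose blue parts tray with two open wells, gold pins in one and silver parts in the other: 58 (its x) x 84 (its y) x 30 mm high, 0.12 kg, the contents do not spill. Origin: centre of its underside.
- fan: Loose black fume fan with wire guards on both faces, standing on its edge: 80 (its y) x 80 (z) mm, 38 mm thick over the guards (its x, the direction of the air), 0.18 to 0.29 kg; the thickness can be gripped anywhere. Origin: centre of its underside. Either face may look at the rest.
- grey_tray: Loose grey parts tray of the same form as the blue one (58 x 84 x 30 mm), with white and black parts: not wanted, stays where it is. Origin: centre of its underside.
- cutters: Loose side cutters with red handles lying flat, 125 mm long along x, 55 mm wide, 14 mm high: stay where they are. Origin: about the middle of their length, on the bench.
- tweezers: Loose steel tweezers with a blue grip lying flat, 120 mm long along x, 9 mm high: stay where they are. Origin: about the middle, on the bench.
Mind the look-alikes: they are no part of the job. Several things have the shape of the board; the one meant has the colours described above.

How it is judged:
At the end, for the whole second after the job is handed in: Board on the rest, 15 mm and 0.15 rad; cleaner and tray upright in their gaps, 18 mm from mid-gap, 20 mm before to 65 mm behind the rest's centre; fan upright, 15 to 50 mm behind the rest, 20 mm off its middle, 0.17 rad; all at rest. Grey tray, cutters, tweezers moved under 20 mm (x of board in the frame of rest between -0.015 and 0.015 m and y of board in the frame of rest between -0.015 and 0.015 m and z of board in the frame of rest between 0.02 and 0.028 m and angle between the x axis of board and the x axis of rest, either way round below 0.15 rad and ((y of iron_stand in the frame of rest above 0 m and y of cleaner in the frame of rest between 0.132 and 0.168 m and y of tray in the frame of rest between -0.168 and -0.132 m) or (y of iron_stand in the frame of rest below 0 m and y of cleaner in the frame of rest between -0.168 and -0.132 m and y of tray in the frame of rest between 0.132 and 0.168 m)) and x of cleaner in the frame of rest between -0.02 and 0.065 m and x of tray in the frame of rest between -0.02 and 0.065 m and x of fan in the frame of rest between 0.094 and 0.129 m and y of fan in the frame of rest between -0.02 and 0.02 m and angle between the x axis of fan and the x axis of rest, either way round below 0.17 rad and angle between each of board, cleaner, tray, fan's own z axis and vertical below 0.08 rad and linear speed of each of board, cleaner, tray, fan below 0.02 m/s and angular speed of each of board, cleaner, tray, fan below 0.15 rad/s and height (world z) of each of cleaner, tray, fan below 0.006 m and distance of each of grey_tray, cutters, tweezers from where it was at the start of the episode below 0.02 m); the robot touches nothing.
It fails at once if grey tray, cutters or tweezers pushed more than 2 cm from their place (distance of any of grey_tray, cutters, tweezers from where it was at the start of the episode above 0.02 m).
It fails at once if board, cleaner, tray or fan let go in the air, more than 3 cm above where it lands ((contact force between board and anything else below 0.02 N and height (world z) of board above 0.06 m) or (contact force between cleaner and anything else below 0.02 N and height (world z) of cleaner above 0.035 m) or (contact force between tray and anything else below 0.02 N and height (world z) of tray above 0.035 m) or (contact force between fan and anything else below 0.02 N and height (world z) of fan above 0.035 m)).
It also fails if it takes over 120 s, if anything falls off the work surface, if the arm or the gripper's body presses on something with over 40 N, if the wrist force passes 120 N, or if a joint passes its speed limit or range.

## Robot

A 6-joint arm with a two-finger parallel gripper is mounted at the origin on the work surface. World frame = base frame: x ahead of the robot, y to its left, z up, the work surface at z = 0. Lengths are in m, angles in rad, forces in N, time in s.
With the tool pointing down it reaches from about 0.35 to 0.775 m from the base axis. Payload 7.3 kg.
Tool frame: the origin (TCP) lies at the very end of the fingers, on their centre line; the grasp point (between the pads) lies 19 mm behind it; z points along the fingers, y is the direction in which the jaws open and shut (so a half turn about z gives the same grasp; the last joint's range is limited). The gripper opens to 92 mm and grips with 3 to 60 N. Pads are 19 mm wide; open, the fingers measure 130 mm over their backs; the gripper's body (75 mm by 190 mm) begins 47 mm behind the grasp point.
Start: joints at [-1.339, 0.342, 1.524, -0, 1.275, -0.146], TCP at [0.194, -0.488, 0.227] pointing down, gripper open.
Joint ranges: [-2.53, 2.53], [-0.77, 2.02], [0.04, 2.7], [-1, 4.14], [0.28, 2.66], [-3.11, 3.11]. Speed limits (rad/s): [2.57, 2.57, 3.14, 3.14, 3.14, 3.14].

## Interface

Orientations are given as a unit quaternion [x, y, z, w].
In Python, from rig import arm gives the robot as it stands.
- The arm moves only by the shell command python3 -m jog 'ROWS' [OPENING] [FORCE]. ROWS is JSON, a list of rows, each a list of 4 numbers: the shift along the world's x, y, z in cm, then the turn about the world's z in degrees. A call has 1 to 5 rows; each row is the pose to reach, as a shift and turn from the pose measured when the call began; what a row does not reach only later rows make up. A row lasts 1/8 s, in which the tool goes at most 62.5 mm and 10.7 degrees, less where a joint would pass 70% of its speed; a pose out of reach is approached as far as the arm can. A call with a gripper value outside its range is refused whole. OPENING is the opening, from 0 (shut) to 1 (fully open), set as the call begins (- or left out, the last holds). The fingers move at their own pace and stop on an object; FORCE is the grip in N (left out, the last holds). Time passes only in rows, so rows that repeat a pose let the fingers close. It gives the time, the measured TCP pose, the force and the opening at its end, in the units of the state.
- arm.get_obs(): the state, without advancing time (a new reading comes with each control period).
- arm.snapshot(name): name is "scene" or "top" or "wrist"; returns a dict with "pixels" (400x640x3 uint8, red, green, blue), "intrinsics" (3x3 intrinsics, pixels), "view" (4x4, takes a point from world to camera coordinates); the wrist camera has in their place "mount" (4x4, takes a point from camera to tool coordinates, whose origin is the TCP and whose axes are the flange's). Camera axes: x right, y down, z forward; pixel columns grow to the right and rows downward; lengths in m; the calibration is good to about 2 mm. A picture is of the moment at which its call begins: read the wrist's pose just before it. There is no depth.
- arm.finish_job(): hands the job in, once; it reports no verdict.
The state is a dict: "time_s": time; "joints": joint angles; "joint_velocities": joint speeds; "joint_torque": joint torques, N m; "eef_pos": TCP position; "orientation": TCP orientation; "ft_force": force on the tool from outside, world axes, zero at the start; "torque": the same for the moment, N m; "finger_gap": finger opening in m.
Only numpy, scipy, OpenCV 4.12 (cv2) and the standard library are available. Lean on these libraries where they do the work, as an engineer would, in place of code of your own. Each camera call takes 0.05 s, during which the arm holds its last target.

## Working session

There is one attempt and no reset: what is moved stays moved. The work goes in short steps, Python scripts to look and compute and a shell command to move; the robot and the scene stay as the last step left them, time stands still between calls to the robot, and variables do not carry over. Pictures are saved under pics/ and viewed, and the job is handed in when it is done.

```bash
ls; mkdir -p pics; python3 - <<'E'
from rig import arm
import cv2,json
o=arm.get_obs()
print({k:(v if not hasattr(v,'tolist') else v.tolist()) for k,v in o.items()})
for n in ("scene","top","wrist"):
    s=arm.snapshot(n)
    cv2.imwrite(f"pics/{n}0.png",s["pixels"][:,:,::-1])
    print(n,{k:(v.tolist() if hasattr(v,'tolist') else v) for k,v in s.items() if k!="pixels"})
E
```

```text
pics
{'time_s': 0.0, 'joints': [-1.338986881277997, 0.34271786146204786, 1.5250485995311291, -5.101487454972814e-06, 1.2754093009391656, -0.1459763160633095], 'joint_velocities': [0.0007010684606913307, 7.488625645026685e-06, -0.0004008952462928258, -0.0005993252947278224, 0.0024467923676171114, 0.0010906857707445835], 'joint_torque': [-0.0008285771036753431, -43.12444567680359, -24.42162036895752, 0.07171436911448836, 0.05604306701570749, -0.00014274106888478855], 'eef_pos': [0.19358509637164872, -0.48754768212019073, 0.2260364753493732], 'orientation': [0.9822122750558036, 0.18777225611329076, -3.6397790096259696e-05, -0.0007907205752482765], 'ft_force': [-1.4605367988442088, 0.49254788598681115, 1.2032408266213428], 'torque': [0.02091930518529677, 0.02714357413662408, -0.02982504019458814], 'finger_gap': 0.09150856873074717}
scene {'intrinsics': [[371.82790925431544, 0.0, 319.707632782935], [0.0, 371.82790925431544, 204.9432919529495], [0.0, 0.0, 1.0]], 'view': [[-0.7629354165700223, 0.6462704737889505, -0.01624884155046507, 0.332994541991995], [0.46021463274797225, 0.525297570902
[... 313 characters left out ...]
855, -0.9995393100652945, 0.007358897987618878, -0.013145571308064126], [-0.989778816412581, -0.03018373188074968, -0.13938018837216765, 0.46720032413989504], [0.13953809632608336, -0.0031796169495410882, -0.9902115984524451, 1.0570092691221815], [0.0, 0.0, 0.0, 1.0]]}
wrist {'intrinsics': [[323.258197082182, 0.0, 325.5876120027318], [0.0, 323.258197082182, 197.60701708313383], [0.0, 0.0, 1.0]], 'mount': [[-0.00016106736131900893, -0.9674974398794494, -0.2528807582320451, 0.06701866652108686], [0.9999996223899131, 6.012224340150615e-05, -0.0008669517546596264, 0.0005785026541236249], [0.0008539773616302082, -0.2528808023793517, 0.9674970648589268, -0.1584313181019103], [0.0, 0.0, 0.0, 1.0]]}
```

View pics/top0.png

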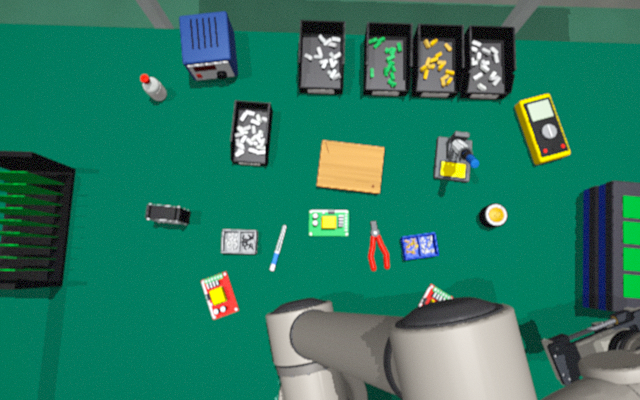

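View pics/scene0.png

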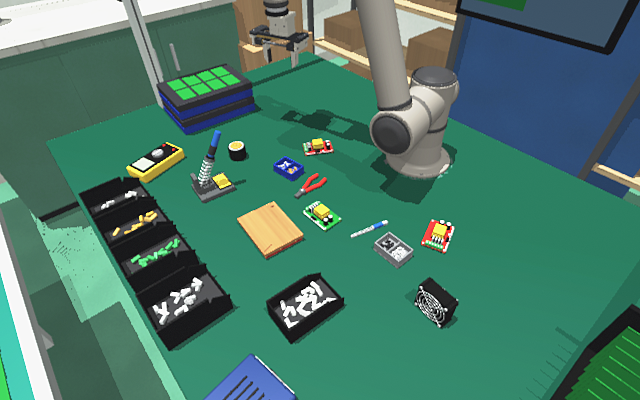

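View pics/wrist0.png

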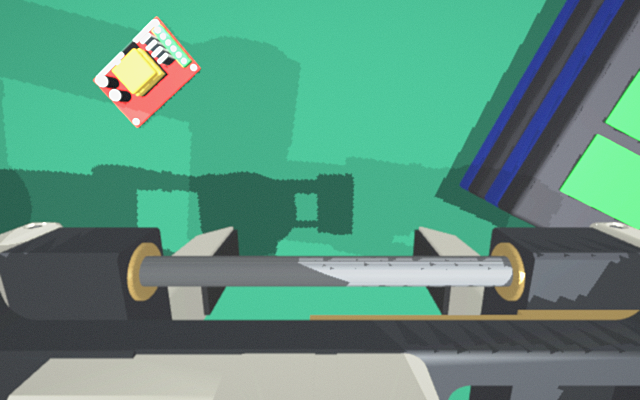

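Top view: the green board is at (329,222), the rest at (351,167), the iron stand at (453,160) on the right (−y), and the black bin at (251,133) on the left. The cleaner is at (495,215), the blue tray at (420,247), the fan at (168,214), the grey tray at (239,241), the tweezers at (277,248) and the cutters at (377,247). Look-alikes are the red boards at (219,295) and about (435,295), the grey tray, and the four large bins. I choose the green board with the yellow transformer and the blue tray. Next I zoom in on crops.

```bash
cat > h.py <<'E'
import numpy as np,cv2
from rig import arm
from scipy.spatial.transform import Rotation as R
def cam(name):
    o=arm.get_obs(); s=arm.snapshot(name)
    if name=="wrist":
        T=np.eye(4);T[:3,:3]=R.from_quat(o['orientation']).as_matrix();T[:3,3]=o['eef_pos']
        C=T@np.array(s['mount']); V=np.linalg.inv(C)
    else: V=np.array(s['view'])
    return s['pixels'],np.array(s['intrinsics']),V
def ray(K,V,uv):
    C=np.linalg.inv(V); d=C[:3,:3]@np.linalg.inv(K)@np.array([uv[0],uv[1],1.]); return C[:3,3],d
def atz(K,V,uv,z):
    c,d=ray(K,V,uv); return c+d*(z-c[2])/d[2]
def tri(obs):
    A=np.zeros((3,3));b=np.zeros(3)
    for K,V,uv in obs:
        c,d=ray(K,V,uv);d=d/np.linalg.norm(d);P=np.eye(3)-np.outer(d,d);A+=P;b+=P@c
    return np.linalg.solve(A,b)
def proj(K,V,p):
    q=K@(V[:3,:3]@np.array(p)+V[:3,3]);return q[:2]/q[2]
def save(n,im,crop=None,f=1):
    if crop: x0,x1,y0,y1=crop; im=im[y0:y1,x0:x1]
    cv2.imwrite(f"pics/{n}.png",cv2.resize(np.ascontiguousarray(im[:,:,::-1]),None,fx=f,fy=f,interpolation=cv2.INTER_CUBIC))
E
python3 - <<'E'
from h import *
im,K,V=cam("top"); save("t1",im,(130,330,90,300),2.8); save("t2",im,(300,520,110,290),3.2)
np.savez("top.npz",im=im,K=K,V=V)
im,K,V=cam("scene"); save("s1",im,(170,470,120,340),2.6)
np.savez("scene.npz",im=im,K=K,V=V)
E
```

```text
(no output)
```

View pics/t1.png

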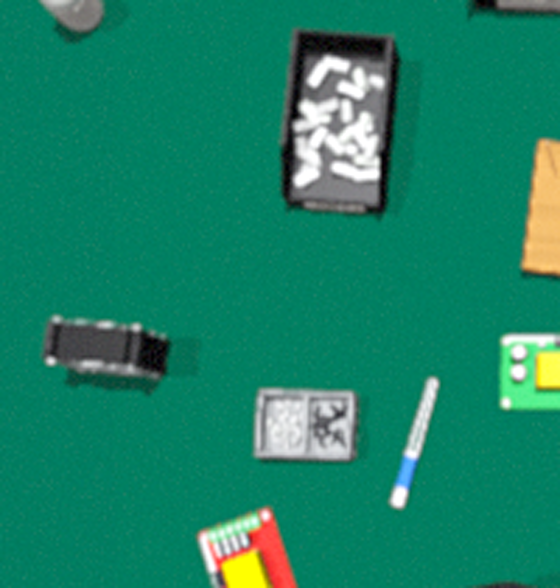

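View pics/t2.png

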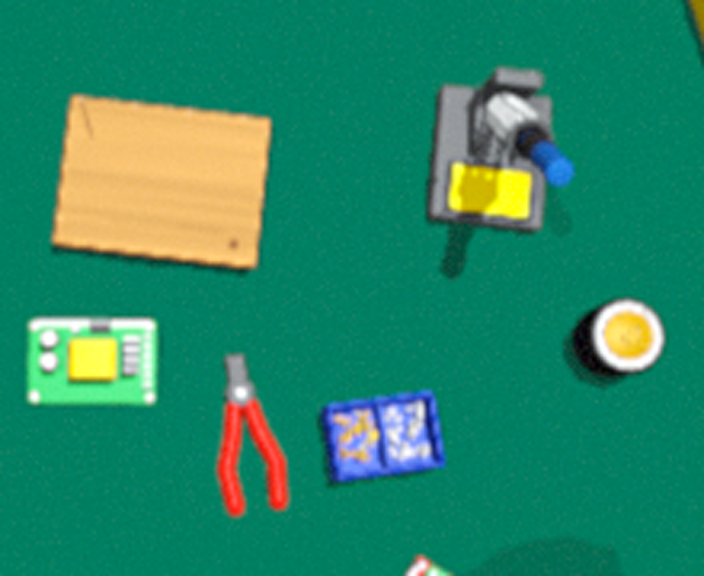

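View pics/s1.png

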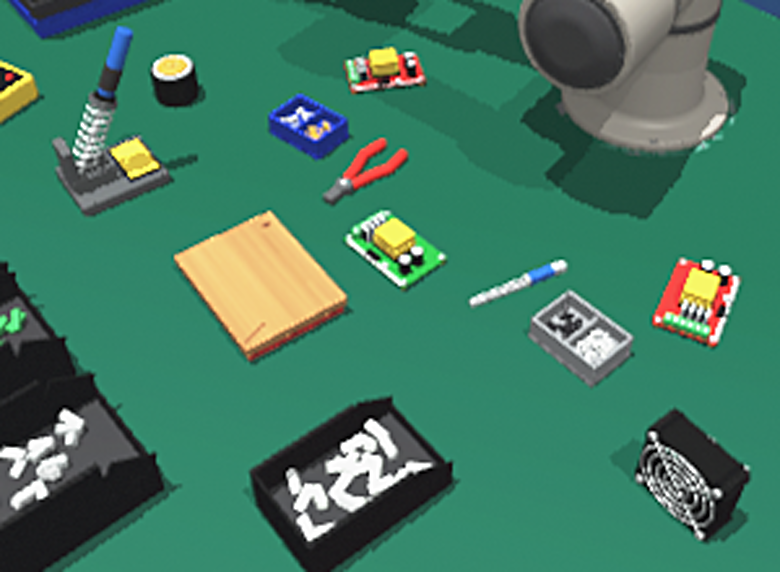

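```bash
cat > m1.py <<'E'
from h import *
t=np.load("top.npz");s=np.load("scene.npz")
T2=lambda x,y:(300+x/3.2,110+y/3.2)
T1=lambda x,y:(130+x/2.8,90+y/2.8)
S=lambda x,y:(170+x/2.6,120+y/2.6)
def t3(a,b):
    p=tri([(t['K'],t['V'],a),(s['K'],s['V'],b)]);print('   tri',p.round(4));return p
def rect(name,pts,z):
    P=np.array([atz(t['K'],t['V'],p,z) for p in pts])[:,:2]
    (c,wh,_)=cv2.minAreaRect((P*1000).astype(np.float32))
    e=(P[0]-P[3]+P[1]-P[2]); # x axis-ish
    print(name,'c',P.mean(0).round(4),'size',(np.linalg.norm(P[0]-P[1]).round(3),np.linalg.norm(P[1]-P[2]).round(3)),'yaw x-edge deg',np.degrees(np.arctan2(e[1],e[0])).round(1),'y-edge',np.degrees(np.arctan2(-(P[0]-P[1]+P[3]-P[2])[0],(P[0]-P[1]+P[3]-P[2])[1])).round(1))
rect('rest',[T2(72,95),T2(271,118),T2(257,268),T2(53,245)],.024)
t3(T2(72,95),S(250,348));t3(T2(271,118),S(175,258));t3(T2(257,268),S(268,211));t3(T2(53,245),S(347,297))
rect('board',[T2(30,320),T2(157,318),T2(157,404),T2(28,403)],.008)
rect('trafo',[T2(70,337),T2(116,339),T2(116,381),T2(69,379)],.034)
print('trafo');t3(T2(93,359),S(396,232))
rect('tray',[T2(322,406),T2(435,392),T2(443,464),T2(332,482)],.03)
print('tray');t3(T2(383,437),S(308,119))
print('cleaner',atz(t['K'],t['V'],T2(629,336),.044));t3(T2(629,336),S(173,64))
rect('fan',[T1(50,318),T1(138,327),T1(130,372),T1(45,362)],.08)
print('fan');t3(T1(50,320),S(748,467));t3(T1(138,330),S(640,430))
rect('bin',[T1(298,30),T1(398,36),T1(384,213),T1(284,206)],.06)
rect('iron',[T2(440,85),T2(552,96),T2(540,230),T2(429,220)],.016)
rect('grey',[T1(256,388),T1(356,390),T1(355,462),T1(254,458)],.03)
for n,p in dict(tweez1=T1(433,380),tweez2=T1(398,505),cut_tip=T2(236,355),cutL=T2(235,513),cutR=T2(280,508)).items(): print(n,atz(t['K'],t['V'],p,.007).round(3))
E
python3 m1.py
```

```text
rest c [ 0.5722 -0.0541] size (np.float64(0.161), np.float64(0.123)) yaw x-edge deg -4.9 y-edge -4.9
   tri [0.6381 0.0227 0.0252]
   tri [ 0.6266 -0.1389  0.0174]
   tri [ 0.5056 -0.131   0.0167]
   tri [0.5192 0.0317 0.0187]
board c [ 0.4278 -0.0024] size (np.float64(0.101), np.float64(0.069)) yaw x-edge deg 1.0 y-edge 2.0
trafo c [ 0.4268 -0.0019] size (np.float64(0.036), np.float64(0.033)) yaw x-edge deg 1.0 y-edge -0.7
trafo
   tri [ 0.4265 -0.0014  0.0285]
tray c [ 0.3741 -0.2285] size (np.float64(0.089), np.float64(0.056)) yaw x-edge deg 7.0 y-edge 9.8
tray
   tri [ 0.3739 -0.2304  0.0219]
cleaner [ 0.45608108 -0.41593508  0.044     ]
   tri [ 0.4551 -0.4143  0.0467]
fan c [0.4317 0.3951] size (np.float64(0.076), np.float64(0.039)) yaw x-edge deg -3.6 y-edge -4.6
fan
   tri [0.4434 0.4301 0.104 ]
   tri [0.4495 0.3541 0.0735]
bin c [0.6416 0.1971] size (np.float64(0.09), np.float64(0.163)) yaw x-edge deg -1.3 y-edge -2.0
iron c [ 0.6019 -0.3182] size (np.float64(0.091), np.float64(0.112)) yaw x-edge deg -5.4 y-edge -3.7
grey c [0.3723 0.2192] size (np.float64(0.089), np.float64(0.064)) yaw x-edge deg 2.1 y-edge 0.0
tweez1 [0.417 0.11  0.007]
tweez2 [0.304 0.137 0.007]
cut_tip [ 0.436 -0.116  0.007]
cutL [ 0.312 -0.117  0.007]
cutR [ 0.316 -0.152  0.007]
```

```bash
python3 -m jog '[[4,1,0,10],[9,2,0,20],[14,3.5,0,30],[18,5,0,40],[22,6,0,50]]'; python3 -m jog '[[2,0.6,0,8],[4.2,1.2,0,13.4],[4.2,1.2,0,13.4],[4.2,1.2,0,13.4]]'
python3 - <<'E'
from h import *
im,K,V=cam("wrist"); save("w1",im); np.savez("w1.npz",im=im,K=K,V=V)
t=np.load("top.npz")
for n,p,z in [("irontip",(300+565/3.2,110+170/3.2),.2),("binfront",(322,95),0),("binfront2",(387,97),0)]: print(n,atz(t['K'],t['V'],p,z))
o=arm.get_obs();print(o['time_s'],np.round(o['eef_pos'],4),R.from_quat(o['orientation']).as_euler('xyz',degrees=True), o['joints'])
E
```

```text
time_s: 0.88
eef_pos: [0.415, -0.4269, 0.2263]
orientation: [0.809, 0.588, -0.0, -0.0]
ft_force: [0.2, -1.0, -0.2]
finger_gap: 0.0916
time_s: 1.38
eef_pos: [0.4564, -0.415, 0.2261]
orientation: [0.735, 0.678, -0.0, -0.001]
ft_force: [-0.0, -0.3, 0.5]
finger_gap: 0.0917
irontip [ 0.54658209 -0.31421347  0.2       ]
binfront [0.77101436 0.02650485 0.        ]
binfront2 [ 0.77105759 -0.14736654  0.        ]
1.425 [ 0.4563 -0.4152  0.2262] [-1.79915478e+02 -2.26805361e-02  8.53006074e+01] [-8.62090720e-01  5.14777244e-01  1.25113021e+00 -7.70575999e-04
  1.37701234e+00 -7.79922244e-01]
```

View pics/w1.png

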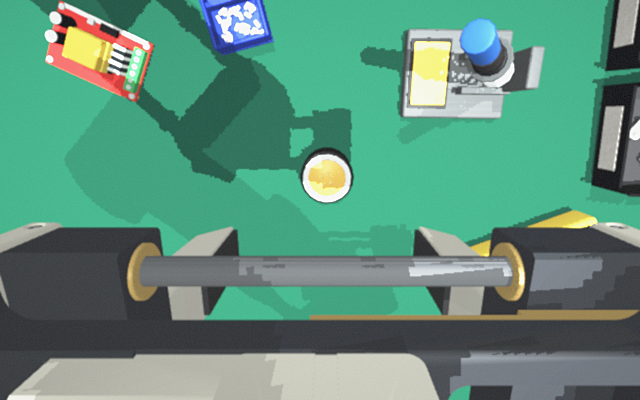

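```bash
python3 - <<'E'
from h import *
t=np.load("top.npz");w=np.load("w1.npz")
print(atz(w['K'],w['V'],(327,176),.044),tri([(w['K'],w['V'],(327,176)),(t['K'],t['V'],(300+629/3.2,110+336/3.2))]))
for p in [(404,31),(402,116),(505,33)]: print('iron base',atz(w['K'],w['V'],p,.016))
E
```

```text
[ 0.45723705 -0.41293457  0.044     ] [ 0.4562497  -0.41245779  0.05072947]
iron base [ 0.54887302 -0.27234221  0.016     ]
iron base [ 0.54487227 -0.35787     0.016     ]
iron base [ 0.65335533 -0.28287596  0.016     ]
```

```bash
python3 -m jog '[[0,0.2,-6,0],[0,0.2,-12,0],[0,0.2,-17,0],[0,0.2,-20,0],[0,0.2,-21.1,0]]' 1; python3 -m jog '[[0,0,0,0],[0,0,0,0],[0,0,0,0],[0,0,0,0],[0,0,0,0]]' 0 25
```

```text
time_s: 2.05
eef_pos: [0.4548, -0.4129, 0.0135]
orientation: [0.736, 0.677, -0.0, -0.002]
ft_force: [-0.2, -0.3, 0.2]
finger_gap: 0.0918
time_s: 2.68
eef_pos: [0.4556, -0.4135, 0.0146]
orientation: [0.736, 0.677, -0.0, -0.001]
ft_force: [0.0, 0.1, 6.6]
finger_gap: 0.0577
```

```bash
python3 -m jog '[[0,0,2,0],[-1,0,5,0],[-4,1,8,0],[-7,3,8,0],[-7.5,7,8,0]]'; python3 -m jog '[[0,5,0,0],[0,9,0,0],[0.5,13,0,0],[3,14,0,0],[7,14,0,0]]'
```

```text
time_s: 3.3
eef_pos: [0.3786, -0.3433, 0.0946]
orientation: [0.737, 0.676, -0.001, -0.001]
ft_force: [1.0, 1.0, -3.2]
finger_gap: 0.0576
time_s: 3.92
eef_pos: [0.4482, -0.2019, 0.0944]
orientation: [0.737, 0.676, -0.001, -0.002]
ft_force: [0.4, -2.2, -2.4]
finger_gap: 0.0576
```

```bash
python3 - <<'E'
from h import *
o=arm.get_obs();print(np.round(o['eef_pos'],4),o['finger_gap'],o['ft_force'])
E
```

```text
[ 0.4482 -0.2019  0.0944] 0.05759630495829833 [ 0.37486474 -2.22290399 -2.38716988]
```

```bash
python3 -m jog '[[4.5,-0.3,0,0],[9,-0.3,0,0],[12.5,-0.3,-1,0],[13.1,-0.3,-3.5,0],[13.1,-0.3,-6,0]]'; python3 -m jog '[[0,0,-0.8,0],[0,0,-1.4,0],[0,0,-1.7,0],[0,0,-1.9,0],[0,0,-1.9,0]]'
```

```text
time_s: 4.55
eef_pos: [0.5792, -0.2045, 0.0329]
orientation: [0.736, 0.676, -0.001, -0.003]
ft_force: [-0.8, -0.7, -1.6]
finger_gap: 0.0575
time_s: 5.18
eef_pos: [0.5795, -0.2047, 0.0147]
orientation: [0.736, 0.676, -0.001, -0.002]
ft_force: [-1.4, 0.1, 1.3]
finger_gap: 0.0578
```

```bash
python3 -m jog '[[0,0,0,0],[0,0,0,0],[0,0,0,0],[0,0,0,0]]' 1; python3 -m jog '[[0,0,3,0],[0,0,9,0],[-3,0,15,0],[-9,0,18,0],[-15,0,18,0]]'
python3 - <<'E'
from h import *
im,K,V=cam("top"); save("t3",im,(300,520,110,290),3.2)
im,K,V=cam("wrist"); save("w2",im); np.savez("w2.npz",im=im,K=K,V=V)
E
```

```text
time_s: 5.68
eef_pos: [0.5796, -0.2047, 0.0147]
orientation: [0.736, 0.676, -0.001, -0.002]
ft_force: [0.0, -1.4, -0.4]
finger_gap: 0.09
time_s: 6.3
eef_pos: [0.4343, -0.2054, 0.1968]
orientation: [0.736, 0.677, -0.001, 0.0]
ft_force: [-0.9, -1.3, 0.2]
finger_gap: 0.0917
```

View pics/t3.png

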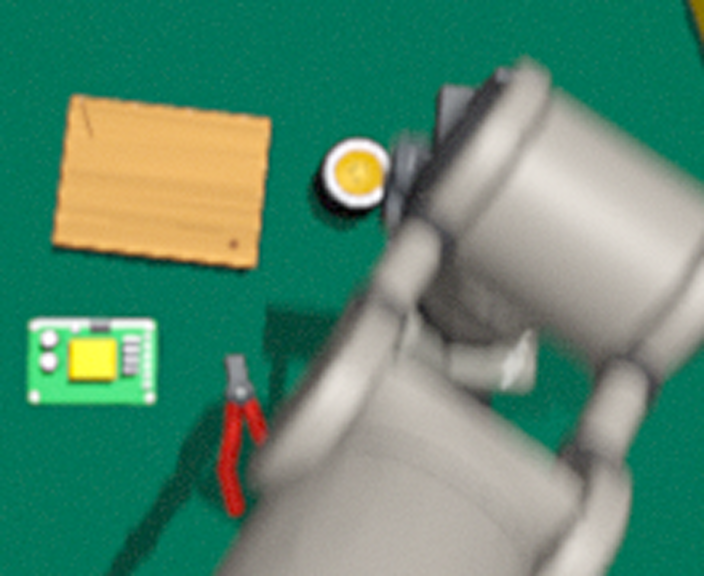

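View pics/w2.png

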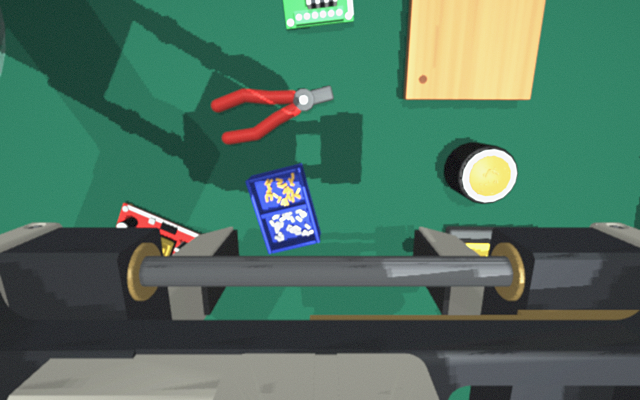

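```bash
python3 - <<'E'
from h import *
t=np.load("top.npz");w=np.load("w2.npz");K,V=w['K'],w['V']
P=np.array([atz(K,V,p,.03) for p in [(299,166),(319,240),(270,251),(247,183)]])[:,:2]
e=P[0]-P[3]+P[1]-P[2];f=P[0]-P[1]+P[3]-P[2]
print('tray',P.mean(0),np.degrees(np.arctan2(e[1],e[0])),np.degrees(np.arctan2(-f[0],f[1])),np.linalg.norm(e)/2,np.linalg.norm(f)/2)
print(tri([(K,V,(284,210)),(t['K'],t['V'],(300+383/3.2,110+437/3.2))]))
R_=[atz(K,V,p,.024)[:2] for p in [(405,99),(531,99)]];print('rest -y edge',R_, np.degrees(np.arctan2(*(R_[1]-R_[0])[::-1])))
c=atz(K,V,(487,175),.044)[:2];a=np.radians(-4.9);r=np.array([.572,-.054]);d=c-r;print('cleaner',c,'rest frame',d@[np.cos(a),np.sin(a)],d@[-np.sin(a),np.cos(a)])
E
```

```text
tray [ 0.3764153  -0.22943325] 11.173962014090298 9.726476496913003 0.055454250126988035 0.07976765608306068
[ 0.37413297 -0.23192901  0.01587895]
rest -y edge [array([ 0.50606964, -0.12777254]), array([ 0.62704273, -0.1380861 ])] -4.872966678463455
cleaner [ 0.57835629 -0.20515061] rest frame 0.019243883820158583 -0.15005526510314918
```

```bash
python3 -m jog '[[-3,-1.2,-3,8],[-5.9,-2.4,-8,14.7],[-5.9,-2.4,-13,14.7],[-5.9,-2.4,-17,14.7],[-5.9,-2.4,-18.8,14.7]]' 1; python3 -m jog '[[0,0,0,0],[0,0,0,0],[0,0,0,0],[0,0,0,0],[0,0,0,0]]' 0 15
```

```text
time_s: 7.02
eef_pos: [0.3692, -0.2266, 0.0045]
orientation: [0.645, 0.764, -0.002, -0.006]
ft_force: [0.0, -0.1, 0.8]
finger_gap: 0.0915
time_s: 7.65
eef_pos: [0.3699, -0.2271, 0.0053]
orientation: [0.645, 0.764, -0.002, -0.004]
ft_force: [1.3, 0.6, 5.4]
finger_gap: 0.0581
```

```bash
python3 -m jog '[[0,0,3,0],[1,2,8,-3],[4,6,12,-8],[7,11,12,-14.8],[11,16,12,-14.8]]'; python3 -m jog '[[4,5,0,0],[8,10,0,0],[11,14,0,0],[12.3,16.3,0,0],[12.5,16.5,-2,0]]'
```

```text
time_s: 8.28
eef_pos: [0.4794, -0.0669, 0.1262]
orientation: [0.738, 0.674, -0.002, -0.004]
ft_force: [1.7, -0.3, -1.3]
finger_gap: 0.058
time_s: 8.9
eef_pos: [0.6058, 0.1003, 0.1068]
orientation: [0.738, 0.675, -0.0, -0.003]
ft_force: [0.6, -0.0, -1.1]
finger_gap: 0.0582
```

```bash
python3 -m jog '[[0,-0.4,-3,0],[0,-0.4,-6,0],[0,-0.4,-8.4,0],[0,-0.4,-9.4,0],[0,-0.4,-9.8,0]]'; python3 -m jog '[[0,0,-0.2,0],[0,0,-0.4,0],[0,0,-0.4,0]]'
```

```text
time_s: 9.52
eef_pos: [0.6056, 0.0962, 0.0086]
orientation: [0.738, 0.675, -0.001, -0.003]
ft_force: [1.2, 0.1, -0.7]
finger_gap: 0.058
time_s: 9.9
eef_pos: [0.6062, 0.0962, 0.0053]
orientation: [0.738, 0.675, -0.0, -0.003]
ft_force: [-0.1, -0.3, 0.9]
finger_gap: 0.0581
```

Contact is reached, so I release and retract, then look from a point between the bin and the board.

```bash
python3 -m jog '[[0,0,0,0],[0,0,0,0],[0,0,0,0],[0,0,0,0]]' 1; python3 -m jog '[[0,0,3,0],[0,0,9,0],[-4,-2,15,0],[-9,-5,20,0],[-14,-8,22,0]]'
python3 - <<'E'
from h import *
im,K,V=cam("top"); save("t4",im,(200,420,90,270),3.2)
im,K,V=cam("wrist"); save("w3",im); np.savez("w3.npz",im=im,K=K,V=V)
E
```

```text
time_s: 10.4
eef_pos: [0.6062, 0.0962, 0.0053]
orientation: [0.738, 0.675, -0.0, -0.003]
ft_force: [-0.7, -0.0, 0.2]
finger_gap: 0.0904
time_s: 11.02
eef_pos: [0.4843, 0.0268, 0.2169]
orientation: [0.737, 0.676, 0.001, -0.002]
ft_force: [1.0, -0.7, 0.4]
finger_gap: 0.0915
```

View pics/t4.png

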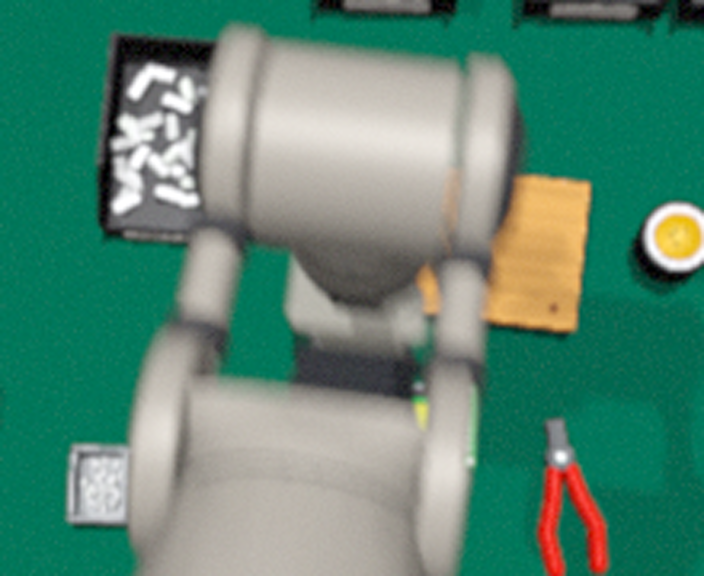

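View pics/w3.png

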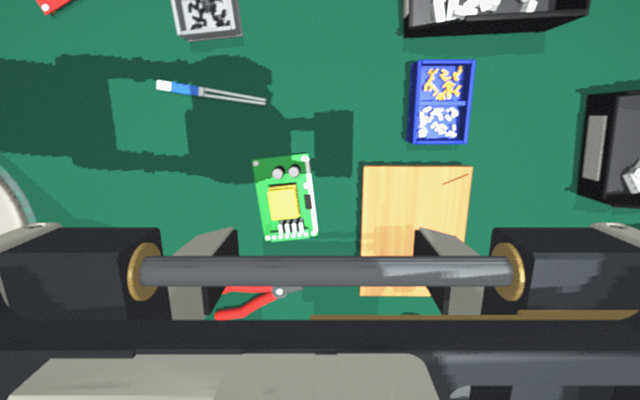

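```bash
python3 - <<'E'
from h import *
w=np.load("w3.npz");K,V=w['K'],w['V'];t=np.load("top.npz")
a=np.radians(-4.9);r=np.array([.572,-.054])
def q(n,pts,z):
    P=np.array([atz(K,V,p,z) for p in pts])[:,:2]
    e=P[0]-P[3]+P[1]-P[2];f=P[0]-P[1]+P[3]-P[2];d=P.mean(0)-r
    print(n,P.mean(0).round(4),np.degrees(np.arctan2(e[1],e[0])),np.degrees(np.arctan2(-f[0],f[1])),np.linalg.norm(e)/2,np.linalg.norm(f)/2,'rest frame',d@[np.cos(a),np.sin(a)],d@[-np.sin(a),np.cos(a)])
q('tray',[(475,61),(468,142),(413,142),(414,61)],.03)
q('board',[(307,154),(318,234),(267,241),(252,160)],.008)
q('trafo',[(297,185),(299,217),(271,219),(268,187)],.034)
q('rest',[(473,167),(463,298),(360,296),(363,166)],.024)
print(tri([(K,V,(283.5,202)),(t['K'],t['V'],(300+93/3.2,110+359/3.2))]))
E
```

```text
tray [0.6056 0.0917] -5.033835653565872 -2.7886692643371185 0.05969961859953056 0.08024508604023736 rest frame 0.020989561822007334 0.14802454193941653
board [ 0.4294 -0.0014] 2.2676794535019384 2.13115866319305 0.06342631949594117 0.09914501702659327 rest frame -0.1466095572935116 0.0402435049937258
trafo [0.4302 0.0012] -0.8244969680838864 -2.5674687800443925 0.03161675586050581 0.03663736522822333 rest frame -0.1459910842373608 0.042885972686804545
rest [ 0.5757 -0.0543] -5.847288989872166 -3.746481167046949 0.12387293502584866 0.16148339202145337 rest frame 0.0037179005702334764 3.556592304921983e-05
[ 0.42795865 -0.0020843   0.0208992 ]
```

```bash
python3 -m jog '[[-3,-1.5,-4,4],[-5.6,-2.8,-8,7],[-5.6,-2.8,-13,7],[-5.6,-2.8,-16,7],[-5.6,-2.8,-17,7]]' 1; python3 -m jog '[[0,0,0,0]]'
```

```text
time_s: 11.75
eef_pos: [0.4255, -0.0021, 0.0466]
orientation: [0.696, 0.718, -0.0, -0.003]
ft_force: [-0.8, -0.8, -0.1]
finger_gap: 0.0916
time_s: 11.88
eef_pos: [0.4258, -0.0019, 0.0465]
orientation: [0.695, 0.719, -0.0, -0.003]
ft_force: [0.0, -0.3, -0.0]
finger_gap: 0.0917
```

```bash
python3 -m jog '[[0.2,0,-1.2,0],[0.2,0,-2.2,0],[0.2,0,-2.8,0],[0.2,0,-2.8,0]]'; python3 -m jog '[[0,0,0,0],[0,0,0,0],[0,0,0,0],[0,0,0,0],[0,0,0,0]]' 0 25;  python3 -m jog '[[0,0,0,0],[0,0,0,0]]'
```

```text
time_s: 12.38
eef_pos: [0.4275, -0.0019, 0.0181]
orientation: [0.696, 0.719, -0.001, -0.003]
ft_force: [0.1, -0.3, 0.4]
finger_gap: 0.0921
time_s: 13.0
eef_pos: [0.4275, -0.0019, 0.0181]
orientation: [0.695, 0.719, -0.001, -0.003]
ft_force: [1.0, 0.4, 0.2]
finger_gap: 0.0464
time_s: 13.25
eef_pos: [0.4275, -0.0019, 0.0181]
orientation: [0.696, 0.719, -0.001, -0.003]
ft_force: [0.6, 0.0, -0.1]
finger_gap: 0.0297
```

```bash
python3 -m jog '[[0,0,0,0],[0,0,0,0]]';python3 -m jog '[[0,0,1,0],[0,0,3,0],[0,0,6,0],[0,0,6,0]]'
python3 - <<'E'
from h import *
im,K,V=cam("scene"); save("s3",im,(170,470,120,340),2.6)
im,K,V=cam("wrist"); save("w4",im)
E
```

```text
time_s: 13.5
eef_pos: [0.4276, -0.0019, 0.0182]
orientation: [0.696, 0.719, -0.0, -0.003]
ft_force: [1.1, -0.3, 1.4]
finger_gap: 0.0295
time_s: 14.0
eef_pos: [0.429, -0.0022, 0.0801]
orientation: [0.695, 0.719, 0.001, -0.001]
ft_force: [0.2, -0.4, -1.5]
finger_gap: 0.0299
```

View pics/s3.png

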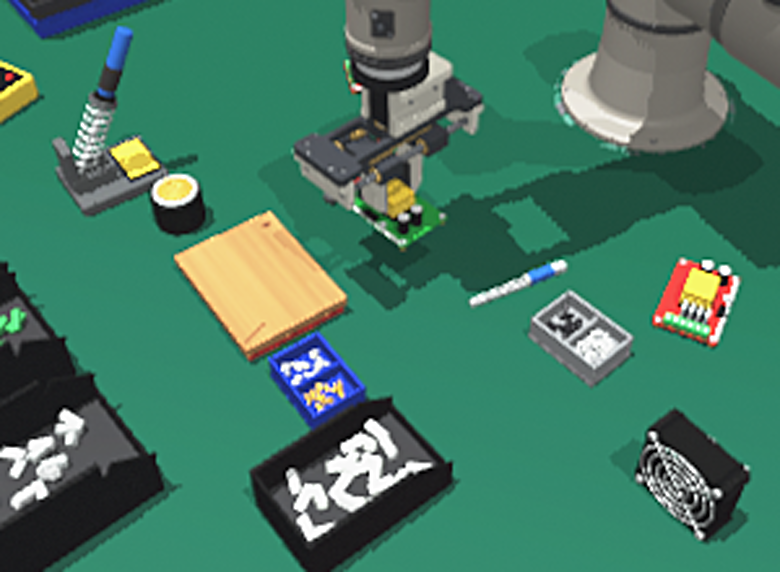

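View pics/w4.png

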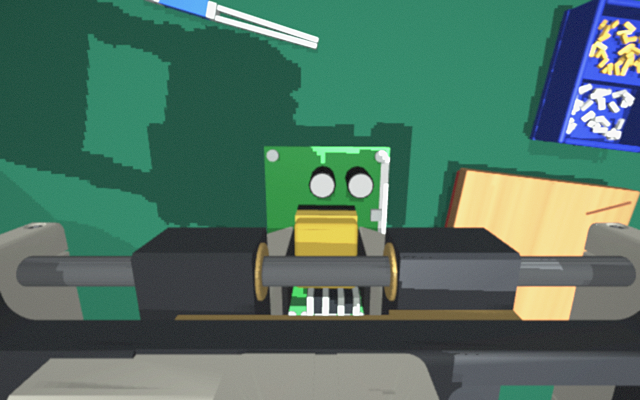

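```bash
python3 -m jog '[[4,-1.5,1,-3],[9,-3.5,1,-6.9],[13,-5,1,-6.9],[14.4,-5.2,0,-6.9],[14.4,-5.2,-1,-6.9]]';python3 -m jog '[[0,0,-1,0],[0,0,-1.8,0],[0,0,-2.2,0],[0,0,-2.2,0]]'
```

```text
time_s: 14.72
eef_pos: [0.5704, -0.0536, 0.0659]
orientation: [0.737, 0.675, -0.001, -0.004]
ft_force: [0.5, 0.4, -2.2]
finger_gap: 0.0298
time_s: 15.22
eef_pos: [0.5702, -0.0534, 0.0439]
orientation: [0.737, 0.675, -0.001, -0.004]
ft_force: [-0.1, 0.3, -0.8]
finger_gap: 0.0298
```

```bash
python3 -m jog '[[0.3,0,-0.1,0],[0.3,0,-0.2,0],[0.3,0,-0.3,0],[0.3,0,-0.3,0]]'
```

```text
time_s: 15.72
eef_pos: [0.5737, -0.0535, 0.0421]
orientation: [0.737, 0.675, -0.001, -0.004]
ft_force: [-2.1, 0.9, 6.6]
finger_gap: 0.0299
```

```bash
python3 -m jog '[[0,0,0.1,0],[0,0,0.1,0],[0,0,0.1,0],[0,0,0.1,0],[0,0,0.1,0]]' 1; python3 -m jog '[[0,0,3,0],[-1,3,9,0],[-4,8,14,0],[-8,13,18,0],[-11,18,20,0]]'
python3 - <<'E'
from h import *
im,K,V=cam("top"); save("t5",im,(200,420,90,270),3.2);np.savez("t5.npz",im=im,K=K,V=V)
im,K,V=cam("wrist"); save("w5",im); np.savez("w5.npz",im=im,K=K,V=V)
E
```

```text
time_s: 16.35
eef_pos: [0.5737, -0.0535, 0.043]
orientation: [0.737, 0.675, -0.001, -0.004]
ft_force: [-0.5, -0.3, 1.1]
finger_gap: 0.0748
time_s: 16.98
eef_pos: [0.478, 0.1043, 0.2323]
orientation: [0.738, 0.675, 0.0, -0.003]
ft_force: [0.3, 1.8, -0.8]
finger_gap: 0.0922
```

View pics/t5.png

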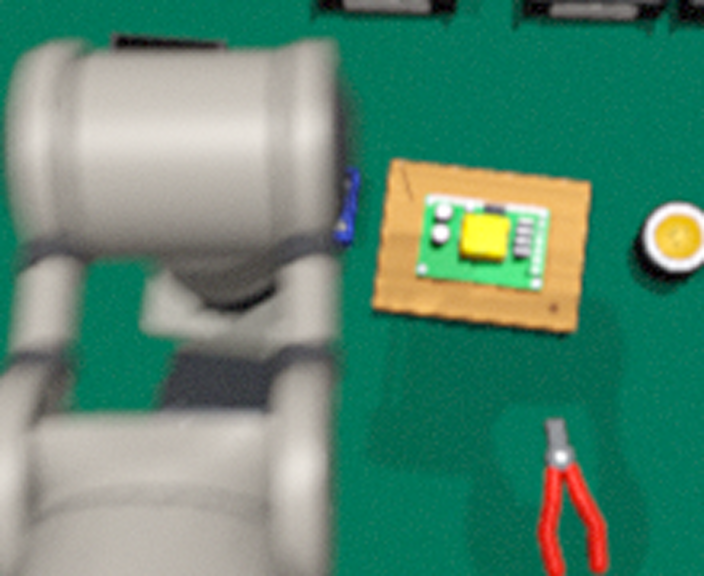

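View pics/w5.png

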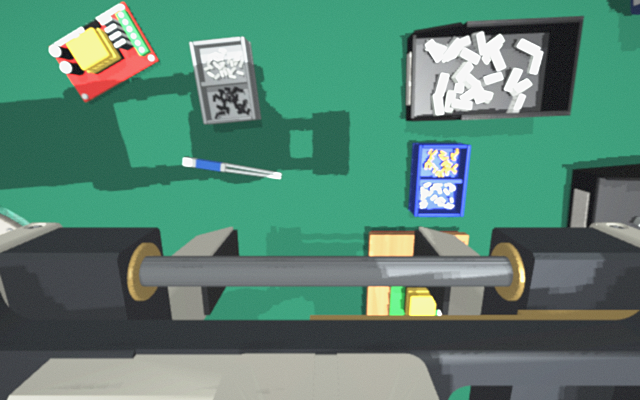

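```bash
python3 -m jog '[[-1,5,1,0],[-2,10,2,0],[-3,15,2,0],[-4.8,19,2,0],[-4.8,22,2,0]]' 1; python3 -m jog '[[0,0,0,0],[0,0,0,0]]' 
python3 - <<'E'
from h import *
im,K,V=cam("wrist"); save("w6",im); np.savez("w6.npz",im=im,K=K,V=V)
E
```

```text
time_s: 17.7
eef_pos: [0.4282, 0.3284, 0.2536]
orientation: [0.735, 0.678, 0.001, -0.003]
ft_force: [1.3, 0.3, 0.9]
finger_gap: 0.0916
time_s: 17.95
eef_pos: [0.4284, 0.3276, 0.2531]
orientation: [0.735, 0.678, 0.001, -0.003]
ft_force: [0.1, 0.1, -0.2]
finger_gap: 0.0923
```

View pics/w6.png

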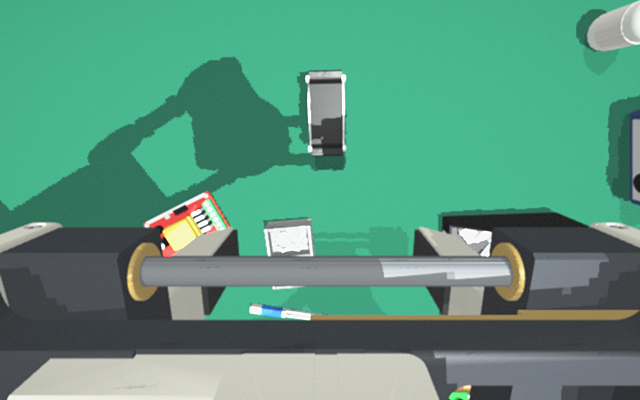

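```bash
python3 - <<'E'
from h import *
w=np.load("w6.npz");K,V=w['K'],w['V'];t=np.load("top.npz")
P=np.array([atz(K,V,p,.08) for p in [(345,76),(345,151),(310,152),(307,78)]])[:,:2]
e=P[0]-P[3]+P[1]-P[2];f=P[0]-P[1]+P[3]-P[2]
print(P.mean(0),np.degrees(np.arctan2(e[1],e[0])),np.degrees(np.arctan2(-f[0],f[1])),np.linalg.norm(e)/2,np.linalg.norm(f)/2)
print(tri([(K,V,(327,114)),(t['K'],t['V'],(130+91/2.8,90+345/2.8))]))
o=arm.get_obs();print(R.from_quat(o['orientation']).as_euler('xyz',degrees=True))
E
```

```text
[0.43378313 0.39332178] -2.4609740677359553 -3.4563488629781114 0.036292612559716976 0.0717757487093347
[0.43284204 0.39491585 0.07897048]
[-179.80751407   -0.28361154   85.26386192]
```

```bash
python3 - <<'E'
from h import *
w=np.load("w6.npz"); save("w6c",w['im'],(270,390,50,180),5)
s=np.load("scene.npz"); save("s0c",s['im'],(60,240,160,360),3)
E
```

```text
(no output)
```

View pics/w6c.png

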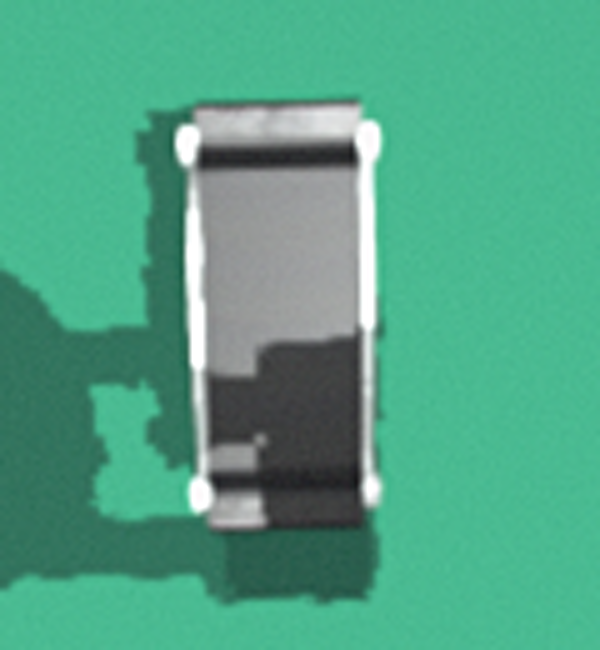

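View pics/s0c.png

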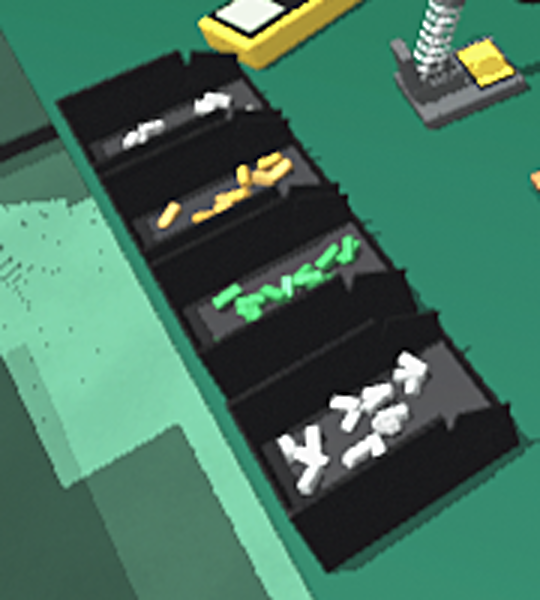

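```bash
python3 -m jog '[[0.3,3,-3,0],[0.6,6.6,-8,0],[0.6,6.6,-13,0],[0.6,6.6,-18,0],[0.6,6.6,-20,0]]' 1; python3 -m jog '[[0,0,-0.4,0],[0,0,-0.4,0]]'; python3 -m jog '[[0,0,0,0],[0,0,0,0],[0,0,0,0],[0,0,0,0],[0,0,0,0]]' 0 20;  python3 -m jog '[[0,0,0,0],[0,0,0,0],[0,0,0,0]]'
```

```text
time_s: 18.62
eef_pos: [0.4336, 0.391, 0.0501]
orientation: [0.736, 0.677, -0.002, -0.003]
ft_force: [-0.1, 0.4, -0.8]
finger_gap: 0.0916
time_s: 18.88
eef_pos: [0.4342, 0.3904, 0.0465]
orientation: [0.737, 0.676, -0.002, -0.003]
ft_force: [1.2, 1.0, 0.6]
finger_gap: 0.0921
time_s: 19.5
eef_pos: [0.4342, 0.3905, 0.0466]
orientation: [0.737, 0.676, -0.002, -0.003]
ft_force: [0.2, 1.2, 0.5]
finger_gap: 0.0463
time_s: 19.88
eef_pos: [0.4341, 0.3905, 0.0465]
orientation: [0.737, 0.676, -0.002, -0.003]
ft_force: [-1.3, 0.6, 0.3]
finger_gap: 0.038
```

```bash
python3 -m jog '[[0,0,2,0],[0,0,6,0],[0,-1,10,0],[2,-5,12,0],[4.5,-10,12,0]]'; python3 -m jog '[[2.5,-5,0,0],[5,-10,0,0],[7.5,-15,0,0],[10,-20,0,0],[12.5,-25,0,0]]'
```

```text
time_s: 20.5
eef_pos: [0.48, 0.2905, 0.1683]
orientation: [0.736, 0.677, -0.0, -0.003]
ft_force: [0.4, 1.0, -1.7]
finger_gap: 0.0377
time_s: 21.12
eef_pos: [0.6054, 0.0387, 0.1679]
orientation: [0.736, 0.677, -0.0, -0.003]
ft_force: [0.5, 1.5, -1.6]
finger_gap: 0.0384
```

```bash
python3 -m jog '[[2.5,-4,0,0],[5,-8,0,0],[7,-10.2,0,0],[7.5,-10.5,0,0],[7.5,-10.5,-3,0]]'
python3 - <<'E'
from h import *
im,K,V=cam("scene"); save("s6",im,(80,400,60,340),2.4); np.savez("s6.npz",im=im,K=K,V=V)
im,K,V=cam("wrist"); save("w7",im); np.savez("w7.npz",im=im,K=K,V=V)
E
```

```text
time_s: 21.75
eef_pos: [0.6818, -0.0665, 0.1395]
orientation: [0.736, 0.677, 0.001, -0.001]
ft_force: [-0.4, 0.2, -2.7]
finger_gap: 0.0382
```

View pics/s6.png

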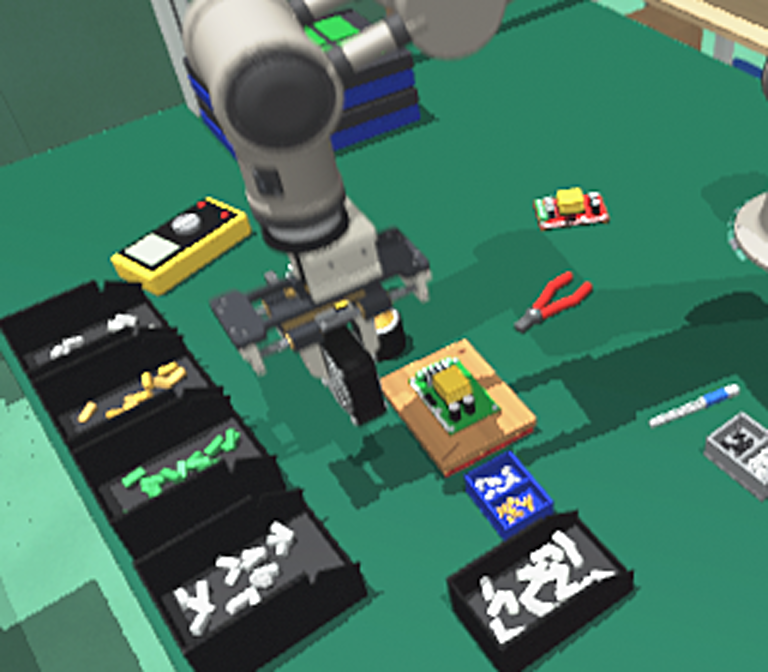

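View pics/w7.png

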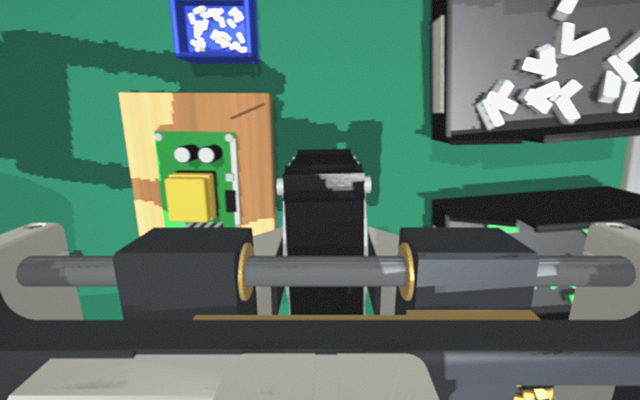

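```bash
python3 -m jog '[[0,0,-3,0],[0,0,-5.5,0],[0,0,-7.5,0],[0,0,-8.5,0],[0,0,-8.8,0]]'; python3 -m jog '[[0,0,-0.3,0],[0,0,-0.5,0],[0,0,-0.5,0]]'
```

```text
time_s: 22.48
eef_pos: [0.6775, -0.0643, 0.0466]
orientation: [0.735, 0.678, -0.003, -0.007]
ft_force: [-5.9, 1.6, 10.4]
finger_gap: 0.0382
time_s: 22.85
eef_pos: [0.6774, -0.0642, 0.0465]
orientation: [0.735, 0.678, -0.002, -0.006]
ft_force: [-10.2, 1.4, 19.0]
finger_gap: 0.0381
```

```bash
python3 -m jog '[[0,0,0.1,0],[0,0,0.1,0]]'; python3 -m jog '[[0,0,0,0],[0,0,0,0],[0,0,0,0]]' 0.8; python3 -m jog '[[0,0,0,0],[0,0,0,0]]'; python3 -m jog '[[0,0,3,0],[0,0,8,0],[-2,0,14,0],[-7,2,18,0],[-12,4,20,0]]'; python3 -m jog '[[-6,5,0,0],[-10,10,0,0],[-15,14,0,0],[-19,17,0,0],[-20,20,0,0]]'
python3 - <<'E'
from h import *
im,K,V=cam("top"); save("t7",im,(200,500,60,280),2.6);np.savez("t7.npz",im=im,K=K,V=V)
im,K,V=cam("scene"); save("s7",im,(80,400,60,340),2.4);np.savez("s7.npz",im=im,K=K,V=V)
E
```

```text
time_s: 23.1
eef_pos: [0.6783, -0.0642, 0.0489]
orientation: [0.735, 0.678, -0.002, -0.005]
ft_force: [-0.7, -0.7, -3.0]
finger_gap: 0.0379
time_s: 23.48
eef_pos: [0.6784, -0.0643, 0.0487]
orientation: [0.735, 0.678, -0.002, -0.005]
ft_force: [-0.2, -0.6, 0.4]
finger_gap: 0.0634
time_s: 23.72
eef_pos: [0.6784, -0.0643, 0.0487]
orientation: [0.735, 0.678, -0.002, -0.005]
ft_force: [0.2, -0.6, 0.3]
finger_gap: 0.073
time_s: 24.35
eef_pos: [0.5579, -0.0242, 0.2507]
orientation: [0.735, 0.678, -0.001, -0.004]
ft_force: [0.8, -0.0, 0.3]
finger_gap: 0.0734
time_s: 24.98
eef_pos: [0.3553, 0.1767, 0.2512]
orientation: [0.735, 0.678, -0.0, -0.004]
ft_force: [0.9, 0.8, 0.8]
finger_gap: 0.0735
```

View pics/t7.png

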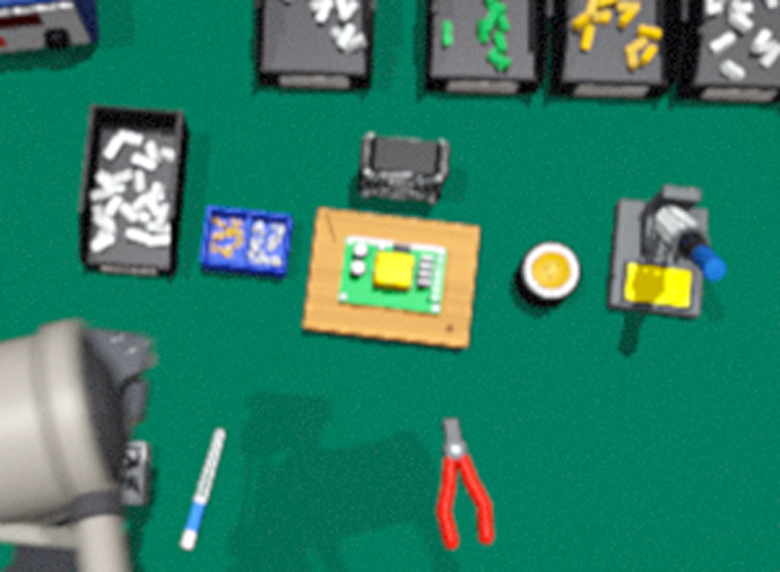

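View pics/s7.png

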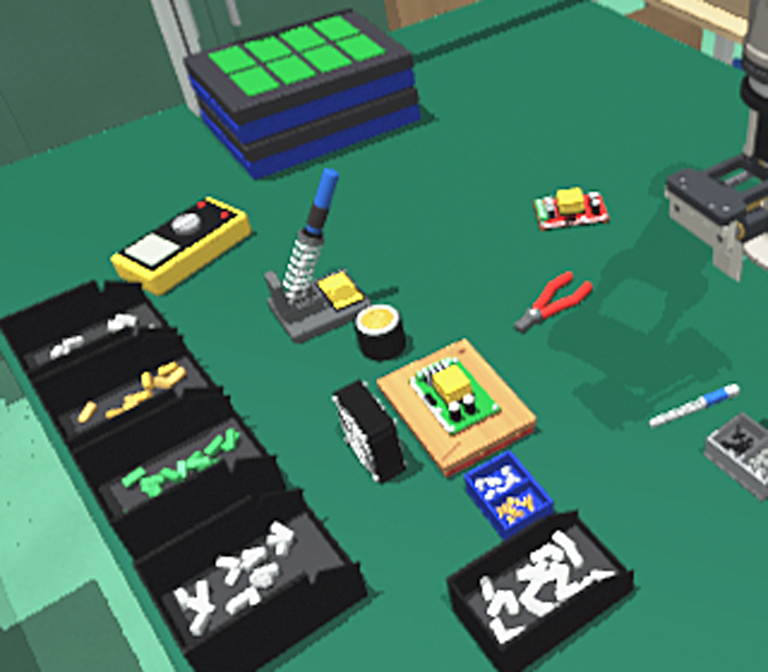

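```bash
python3 - <<'E'
from h import *
w=np.load("t7.npz");K,V=w['K'],w['V']; save("t7c",w['im'],(310,400,100,210),6)
a=np.radians(-4.9);r=np.array([.573,-.054])
def q(n,pts,z):
    P=np.array([atz(K,V,(200+x/2.6,60+y/2.6),z) for x,y in pts])[:,:2]
    e=P[0]-P[3]+P[1]-P[2];f=P[0]-P[1]+P[3]-P[2];d=P.mean(0)-r
    print(n,P.mean(0).round(4),'yaw',np.degrees(np.arctan2(e[1],e[0])).round(1),np.degrees(np.arctan2(-f[0],f[1])).round(1),'size',(np.linalg.norm(e)/2).round(4),(np.linalg.norm(f)/2).round(4),'rest frame',(d@[np.cos(a),np.sin(a)]).round(4),(d@[-np.sin(a),np.cos(a)]).round(4))
q('fan',[(364,135),(448,141),(445,180),(362,174)],.08)
q('tray',[(207,205),(292,212),(287,276),(201,270)],.03)
q('board',[(348,237),(446,247),(439,313),(339,301)],.032)
q('rest',[(318,208),(480,227),(468,348),(304,331)],.024)
p=atz(K,V,(200+551/2.6,60+270/2.6),.044)[:2]-r;print('cleaner',p@[np.cos(a),np.sin(a)],p@[-np.sin(a),np.cos(a)])
E
```

```text
fan [ 0.6751 -0.06  ] yaw -2.3 -2.4 size 0.0384 0.0792 rest frame 0.1022 0.0028
tray [0.6028 0.0901] yaw -2.4 -2.7 size 0.0652 0.0841 rest frame 0.0174 0.1461
board [ 0.573  -0.0539] yaw -5.6 -4.7 size 0.0654 0.0972 rest frame -0.0 0.0
rest [ 0.5712 -0.054 ] yaw -4.7 -4.7 size 0.1234 0.1611 rest frame -0.0018 -0.0001
cleaner 0.019154285460446313 -0.15081689575110102
```

View pics/t7c.png

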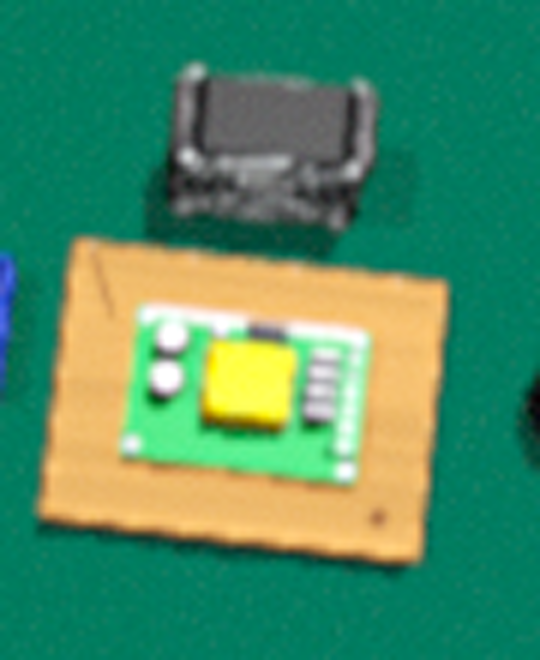

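```bash
python3 -c "
from rig import arm
o=arm.get_obs();print(o['time_s'],o['eef_pos'],o['ft_force'],abs(o['joint_velocities']).max() if hasattr(o['joint_velocities'],'max') else o['joint_velocities']);print(arm.finish_job())"
```

```text
25.075 [0.35624868 0.17794125 0.25127372] [-0.43293632 -0.58035141 -0.03343924] 0.06911663545749681
the job is handed in; nothing more can be done
None
```

I placed the cleaner, blue tray, green board and fan in that order, each lowered until it touched before release, and handed the job in at about 25 s. No verdict is given, so the results below are from my own last camera checks.

Positions in the rest's frame, from the last top picture:

| Thing | x (mm) | y (mm) | Limits (mm) |
|---|---|---|---|
| Board | 0 | 0 | ±15 in x and y |
| Cleaner | 19 | −151 | x −20 to 65, y −168 to −132 |
| Blue tray | 17 | 146 | x −20 to 65, y 132 to 168 |
| Fan | 102 | 3 | x 94 to 129, y ±20 |

- **Board angle:** it lies within about 1° of the rest's edges.
- **Fan:** the gap to the rest is about 23 to 26 mm, a little under the 3 cm asked. The top camera put the fan at x = 102 mm, while the gripper's pose at release gave about 106 mm. It is turned about 2.5° from square, within the 0.17 rad (about 10°) limit.
- **Upright:** all four things looked upright in the pictures. I did not measure their tilt.
- **Things to leave alone:** the cutters and tweezers were at their starting pixels to within 1 px. The grey tray was partly hidden by the arm in the last top picture, so I did not measure it. The gripper never went close to it.
- **Heights:** triangulation from two views read low for several things, for example 16 to 22 mm for the tray's top against the stated 30 mm. I used the stated heights, and the force readings when things touched down agreed with them.

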